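# Fetch the parts basket from the deep rinse tank with the hook rod

### The job

Take the hook rod from its holder, hook the little parts basket deep in the narrow rinse tank by its bail, slide it gently along its rails until you feel it against the stop, where alone the lips let it go, and there lift it out on the hook. Set it down softly and upright inside the drain tray, clear of its edges, then hang the rod back in its holder. Force nothing, do not tip the basket or touch it with the fingers, and leave the other things on the bench where they are.

Things in the scene. Friction and masses are not known exactly. Their poses are not given: they have to be found in the camera images.
- tank: Fixed, tall, narrow rinse tank (empty, dry), clear walls, aluminium edges, open top. Outside 84 mm (its x) by 266 (its y) by 150 high; inside 72 by 250, walls 4. Origin: centre of its underside, z up; its +y points to the stop inside. On each long inner wall a level rail runs along y: inner edge 23.5 mm from the middle, top 26 mm above the origin
- tank_mouth (a point): centre of the tank's open top, 150 mm above its origin. Seen down from here, above the rails, are steel retaining lips and, to +y, a stop plate. The stop and the notches in the lips move as one and are clamped at a setting along y that differs each time and is not reported. Down there push or pull the basket with at most 6 N (the stop is felt at 2 to 3 N over the sliding friction)
- tank_lips (a point): fixed point in the tank's middle at the lips' underside, 33 mm above its origin (not at a notch). The lips are 4 mm thick, inner edges 23.5 mm from the middle, over the basket's tabs with 4 mm play. Two notches in each lip match the tabs only when the basket is against the stop or within 3 mm of it: there it lifts straight out; anywhere short of that the lips hold it down
- tank_stop (a point): fixed point in the tank, 40 mm to +y of its middle, 36 mm above its origin: the middle of where the basket's origin may lie when it is against the stop plate, which is anywhere from 0 to 80 mm to +y of the tank's middle. The plate stands 27 to 46 mm above the tank's origin, is 50 mm wide, and is rigid
- basket: Small open steel parts basket, loose, 0.2 to 0.33 kg, 44 mm (x) by 64 (y) by 28 high, walls and floor 2 mm; origin: centre of its underside. It hangs by side tabs on the tank's rails, origin 12 mm above the tank's and 75 to 85 mm to -y of its middle, its y along the tank's within 0.05 rad. It slides along the rails with about 1 to 2 N of friction. Watch parts up to 5 mm high lie on its floor
- basket_bail (a point): centre of the 4 mm bail wire at its peak, 38 mm above the basket's origin, over its middle. The wire spans the mouth along x, from the rims (27 mm up) to this blunt peak; hooked at the peak the basket hangs level
- basket_tabs (a point): middle of the basket at the underside of its four tabs, 14 mm above its origin. The tabs stick out 8 mm on both x sides (60 mm over all), 24 mm to either side of the middle along y; each is 12 mm long and 3 thick
- rod: Loose hook rod, 0.12 kg, hanging upright in the holder. Origin: shaft axis at the underside of the round collar (22 mm wide, 6 thick) that rests on the holder's fork. Above it the handle, below it a straight shaft 5 mm thick, ending in a J hook that points to the rod's +y
- rod_handle (a point): where to grip the black flat-sided handle, 42 mm above the rod's origin; the handle is 14 mm thick (x), 24 wide (y) and reaches from 6 to 66 mm above the origin
- rod_hook (a point): middle of the hook's level arm, 110 mm below the rod's origin and 7 mm to +y of the shaft axis. The arm (5 mm wire) runs 14 mm to +y from the shaft axis and turns up; the rounded end's top is 11.5 mm above the arm's centre line. Clear width inside the hook 9 mm
- holder: Fixed fork holder: base 80 x 100 x 10 mm, a post 34 mm to -y of the seat, and a level fork of two prongs (10 mm wide, 8 thick, top 140 mm up) with an 11 mm slot between, open to its +y; the prongs end 22 mm to +y of the seat. Origin under the seat, on the bench. The rod starts with its +y along the holder's +y within about 0.1 rad
- holder_seat (a point): where the rod's origin rests: on top of the fork, mid slot, 140 mm above the bench
- tray: Fixed low aluminium drain tray, 130 mm (x) by 150 mm (y), 16 mm high, walls 4 mm, origin at the centre of its underside
- tray_in (a point): centre of the tray's inner floor
- loupe_a: one of two green turned eye loupes standing on the bench, 44 mm wide, 44 mm tall; bystander
- loupe_b: the other green eye loupe, same size; bystander
- carousel: black round stand with small upright screwdrivers, 100 mm wide, 105 mm tall; bystander
- driver: brass torque driver lying down, 160 mm long along its x, 20 mm high; bystander
- tweezers: brass tweezers lying down, 145 mm long along its x, 5 mm high; bystander
- dish: flat white round dish, 100 mm wide, 16 mm high; bystander
- parts_box: grey divided box with round parts pots, 130 x 130 x 25 mm; bystander

How it is judged:
By the outcome, as a careful person would: the job done as asked, in the order asked, and still so for the second after the job is handed in, with the robot touching nothing.
It also fails if it takes over 72 s, if anything falls off the work surface, if the arm or the gripper's body presses on something with over 40 N, if the wrist force passes 120 N, or if a joint passes its speed limit or range.

### The arm

A 6-joint arm with a two-finger parallel gripper is mounted at the origin on the work surface. World frame = base frame: x ahead of the robot, y to its left, z up, the work surface at z = 0. Lengths are in m, angles in rad, forces in N, time in s.
With the tool pointing down it reaches from about 0.25 to 0.775 m from the base axis. Payload 4 kg.
Tool frame: the origin (TCP) lies at the centre of the arm's flange, where the gripper is bolted on; the fingertips stand 173 mm ahead of it and the grasp point (between the pads) lies 155 mm ahead of it; z points along the fingers, y is the line along which they close (so a half turn about z gives the same grasp; the last joint's range is limited). The gripper opens to 85 mm and grips with 20 to 120 N. Pads are 22 mm wide; open, the fingers measure 114 mm over their backs; the gripper's body (76 mm by 85 mm) begins 54 mm behind the grasp point. The pads swing forward as they close: fully open they stand 13 mm farther back than shut.
Start: joints at [1.181, 0.087, 1.371, -0, 1.684, -0.103], TCP at [0.156, 0.528, 0.405] pointing down, gripper open.
Joint ranges: [-3.1, 3.1], [-0.76, 2.03], [0.27, 2.55], [-1.08, 4.22], [0.17, 2.65], [-2.57, 2.57]. Speed limits (rad/s): [2.79, 2.79, 3.14, 3.14, 3.14, 3.14].

### API

Orientations are given as a unit quaternion [w, x, y, z].
In Python, from cell import sense, snapshot, manip gives the robot as it stands. The module is installed in compiled form; this text tells all that it offers.
- The arm moves only by the tool drive_tool, never from a script. Its argument "commands" is a list that holds one entry, the list of rows, each a list of 7 numbers: the turn, a rotation vector about the tool's x, y, z as a fraction of full scale, then the shift along the tool's x, y, z as a fraction of full scale, then the finger opening in mm, from 0 to 85.4. In form: [[[wx, wy, wz, tx, ty, tz, fingers], ...]]. A call has exactly 5 rows; each row is the pose to reach, as a shift and turn from the pose commanded when the call began, along the tool's axes at that moment; what a row does not reach only later rows make up. Full scale, the value 1, is 0.3 m for a shift and pi/2 rad for a turn. A row lasts 1/8 s, in which the tool goes at most 62.5 mm and 10.7 degrees, less where a joint would pass 70% of its speed; a pose out of reach is approached as far as the arm can. A call with a number of a shift or a turn outside -1 to 1 is refused whole. A call with a gripper value outside its range is refused whole. The fingers move at their own pace and stop on an object; the grip force is fixed at half the most. Time passes only in rows, so rows that repeat a pose let the fingers close, or fill a call up. It gives the time, the measured TCP pose, the force, the opening and the grip force at its end, in the units of the state.
- sense(): the state, without advancing time (a new reading comes with each control period).
- snapshot(name): name is "scene" or "top" or "wrist"; returns a dict with "img" (400x640x3 uint8, red, green, blue), "range_z" (400x640 float32, m along the optical axis (not along the pixel's ray), 0 where there is no reading), "camera_matrix" (3x3 intrinsics, pixels), "distortion" ([k1, k2, p1, p2, k3] as OpenCV has them; the pictures are not rectified), "eye" and "rotation" of the camera in the world; the wrist camera has in their place "T_tool_cam" (4x4, takes a point from camera to tool coordinates, whose origin is the TCP and whose axes are the flange's). Camera axes: x right, y down, z forward; pixel columns grow to the right and rows downward; lengths in m; the calibration is good to about 2 mm. A picture is of the moment at which its call begins: read the wrist's pose just before it.
- manip.job_done(): hands the job in; it is judged then, once.
The state is a dict: "t": time; "qpos": joint angles; "qvel": joint speeds; "tau": joint torques, N m; "tool_pos": TCP position; "orientation": TCP orientation; "ft_force": force on the tool from outside, world axes, zero at the start; "ft_torque": the same for the moment, N m; "width": finger opening in m; "grasp_force": force on a finger pad.
Only numpy, scipy, OpenCV 4.12 (cv2) and the standard library are available. Lean on these libraries where they do the work, as an engineer would, in place of code of your own. Each camera call takes 0.05 s, during which the arm holds its last target. There are 200 camera calls.

## Working session

There is one attempt and no reset: what is moved stays moved. The work goes in short steps, Python scripts to look and compute and a tool call to move; the robot and the scene stay as the last step left them, time stands still between calls to the robot, and variables do not carry over. Pictures are saved under pics/ and viewed, at most 10 in all, crops included, and the job is handed in when it is done.

Besides the shell and the picture viewer there is one more tool, called after "Request:" as name(argument=value, ...) on one line, values as JSON. drive_tool: Moves the arm, as the interface text tells. Shift numbers are shares of 0.3 m and turn numbers shares of pi/2 rad, none past 1 either way. Its arguments: {"type":"object","properties":{"commands":{"type":"array"}},"required":["commands"]}

```bash
mkdir -p pics; ls
cat > h.py <<'E'
import numpy as np, cv2
from cell import sense, snapshot, manip
from scipy.spatial.transform import Rotation as R
def rot(q): return R.from_quat([q[1],q[2],q[3],q[0]]).as_matrix()
def snap(name):
    st=sense(); s=snapshot(name)
    if name=='wrist':
        T=np.eye(4);T[:3,:3]=rot(st['orientation']);T[:3,3]=st['tool_pos']
        M=T@np.array(s['T_tool_cam']); s['eye']=M[:3,3]; s['rotation']=M[:3,:3]
    s['eye']=np.array(s['eye']);s['rotation']=np.array(s['rotation'])
    return s
def save(s,f): cv2.imwrite('pics/'+f,s['img'][:,:,::-1])
def rays(s,uv):
    p=cv2.undistortPoints(np.array(uv,float).reshape(-1,1,2),np.array(s['camera_matrix'],float),np.array(s['distortion'],float)).reshape(-1,2)
    return np.c_[p,np.ones(len(p))]@s['rotation'].T
def plane(s,uv,z):
    d=rays(s,uv); return s['eye']+d*((z-s['eye'][2])/d[:,2])[:,None]
def pts(s):
    h,w=s['range_z'].shape; u,v=np.meshgrid(np.arange(w),np.arange(h))
    d=rays(s,np.c_[u.ravel(),v.ravel()])
    return (s['eye']+d*s['range_z'].ravel()[:,None]).reshape(h,w,3)
def proj(s,P):
    P=np.array(P,float).reshape(-1,3); Rm=s['rotation'].T; 
    return cv2.projectPoints(P,cv2.Rodrigues(Rm)[0],-Rm@s['eye'],np.array(s['camera_matrix'],float),np.array(s['distortion'],float))[0].reshape(-1,2)
E
python3 - <<'E'
from h import *
import pickle
for n in ['scene','top','wrist']:
    s=snap(n); save(s,n+'0.png'); pickle.dump(s,open(n+'0.pkl','wb')); print(n,s['eye'],s['rotation'].round(3).tolist(),s['camera_matrix'])
print(sense())
E
```

```text
pics
scene [1.19132358 0.01403669 0.94204203] [-0.233, 0.66, 0.675, -0.233] [[405.88663373   0.         327.76281384]
 [  0.         405.88663373 204.90551167]
 [  0.           0.           1.        ]]
top [0.5087019  0.00514779 1.10787283] [-0.014, 0.708, -0.706, 0.018] [[363.86112375   0.         321.36878809]
 [  0.         363.86112375 195.77490483]
 [  0.           0.           1.        ]]
wrist [0.07396929 0.55069262 0.37446449] [[0.283, 0.907, 0.312], [0.959, -0.267, -0.094], [-0.001, 0.326, -0.945]] [[348.17836279   0.         325.05030699]
 [  0.         348.17836279 203.3129373 ]
 [  0.           0.           1.        ]]
{'t': 0.15, 'qpos': array([ 1.18090047e+00,  8.78261292e-02,  1.37189091e+00,  1.65208726e-05,
        1.68363667e+00, -1.03096586e-01]), 'qvel': array([ 0.00119667, -0.00191108, -0.00391319, -0.00044063,  0.00075778,
        0.0009846 ]), 'tau': array([ 1.83161872e-03, -3.52372921e+01, -3.13679695e+01, -1.22394244e-04,
        7.99640809e-03,  3.52523536e-06]), 'tool_pos': array([0.15555563, 0.52746021, 0.40379362]), 'orientation': array([-2.22817187e-04,  1.42907707e-01,  9.89735627e-01, -8.51913840e-04]), 'ft_force': array([ 0.20290931,  0.02665599, -0.36012541]), 'ft_torque': array([ 0.00628484,  0.05798229, -0.03626767]), 'grasp_force': 0.0, 'width': 0.08510009436964704}
```

```bash
sed -i "s/    s\['eye'\]=np.array(s\['eye'\]);.*/    s['eye']=np.array(s['eye']);s['rotation']=np.array(s['rotation'])\n    if s['rotation'].size==4: s['rotation']=rot(s['rotation'])/" h.py
python3 - <<'E'
from h import *
import pickle
for n in ['scene','top']:
    s=pickle.load(open(n+'0.pkl','rb')); s['rotation']=rot(s['rotation']); pickle.dump(s,open(n+'0.pkl','wb'))
    print(s['rotation'].round(2).tolist())
    P=pts(s); print(P[200,320],P[100,100],P[300,500])
E
```

```text
[[-0.02, 0.78, -0.62], [1.0, 0.02, -0.01], [0.01, -0.62, -0.78]]
[ 0.47502038 -0.01672404  0.06293742] [ 0.12106805 -0.76139735  0.1323231 ] [ 0.73951554  0.45113112 -0.00138015]
[[0.0, -1.0, 0.05], [-1.0, -0.0, -0.01], [0.01, -0.05, -1.0]]
[0.5450018  0.00229719 0.02713217] [ 0.85002655  0.67526406 -0.00100741] [ 0.24728575 -0.53829309  0.00225943]
```

View pics/top0.png

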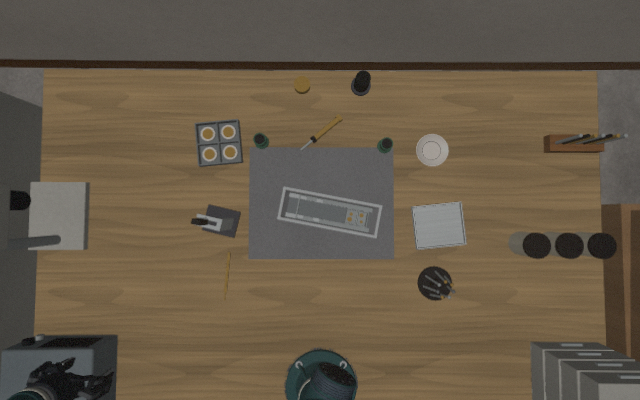

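View pics/scene0.png

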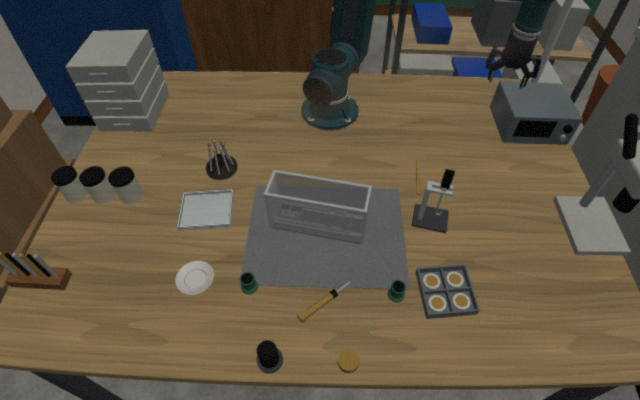

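Run:
```python
from h import *
import pickle
s=pickle.load(open('top0.pkl','rb'));P=pts(s)
def rect(m,name):
    q=P[m][:,:2].astype(np.float32); print(name,len(q),cv2.minAreaRect(q))
def box(x0,x1,y0,y1,z0,z1): return (P[...,0]>x0)&(P[...,0]<x1)&(P[...,1]>y0)&(P[...,1]<y1)&(P[...,2]>z0)&(P[...,2]<z1)
rect(box(.35,.7,-.25,.2,.14,.16),'tank rim')
rect(box(.35,.6,.2,.4,.13,.15),'fork'); rect(box(.35,.6,.2,.4,.19,.215),'handletop'); rect(box(.35,.6,.2,.4,.008,.014),'base')
rect(box(.35,.6,-.45,-.2,.012,.02),'tray wall');rect(box(.35,.6,-.45,-.22,.002,.02),'tray all')
for n in ['top','scene']:
    s=pickle.load(open(n+'0.pkl','rb'));P=pts(s)
    for a in [(.35,.65,.2,.36)]:
        for z in np.arange(0,.22,.02): 
            m=box(*a,z+.004,z+.024)
            if m.sum(): print(n,round(z,2),m.sum(),P[m].mean(0).round(3))
    for nm,p in dict(tank=[.5,0,.1]).items(): pass
s=pickle.load(open('top0.pkl','rb'))
a=cv2.resize(s['img'][180:245,185:240],None,fx=6,fy=6,interpolation=2); b=cv2.resize(s['img'][180:245,270:390],None,fx=3.2,fy=3.2,interpolation=2)
c=np.zeros((600,740,3),np.uint8); c[:a.shape[0],:a.shape[1]]=a; c[:b.shape[0],a.shape[1]+10:a.shape[1]+10+b.shape[1]]=b
s=pickle.load(open('scene0.pkl','rb')); d=cv2.resize(s['img'][160:240,400:460],None,fx=4.5,fy=4.5,interpolation=2); c[220:220+d.shape[0],400:400+d.shape[1]]=d
c=np.clip(c*1.6,0,255).astype(np.uint8)
cv2.imwrite('pics/crop1.png',c[:,:,::-1])
```

```text
tank rim 833 ((0.5104511976242065, -0.02205204963684082), (0.2655119001865387, 0.08807036280632019), 79.19729614257812)
fork 207 ((0.4831824004650116, 0.2975374460220337), (0.06832564622163773, 0.031864412128925323), 76.76461791992188)
handletop 68 ((0.48592934012413025, 0.30799028277397156), (0.023930132389068604, 0.01365678757429123), 76.33911895751953)
base 467 ((0.4438716769218445, 0.30951038002967834), (0.10290037095546722, 0.1622246950864792), 77.70307159423828)
tray wall 260 ((0.47201573848724365, -0.35369235277175903), (0.12983988225460052, 0.15054260194301605), 6.127458572387695)
tray all 3174 ((0.47461289167404175, -0.33512333035469055), (0.24806049466133118, 0.22933323681354523), 0.18540114164352417)
top 0.0 812 [0.487 0.287 0.009]
top 0.02 18 [0.476 0.265 0.033]
top 0.04 22 [0.476 0.265 0.055]
top 0.06 21 [0.477 0.267 0.075]
top 0.08 25 [0.478 0.269 0.094]
top 0.1 28 [0.477 0.268 0.115]
top 0.12 203 [0.483 0.288 0.139]
top 0.14 21 [0.488 0.302 0.152]
top 0.16 17 [0.487 0.3   0.174]
top 0.18 24 [0.487 0.302 0.196]
top 0.2 50 [0.486 0.308 0.206]
scene 0.0 740 [0.488 0.299 0.009]
scene 0.02 42 [0.489 0.291 0.035]
scene 0.04 35 [0.488 0.28  0.054]
scene 0.06 35 [0.489 0.279 0.074]
scene 0.08 36 [0.489 0.281 0.094]
scene 0.1 33 [0.489 0.274 0.113]
scene 0.12 209 [0.488 0.295 0.137]
scene 0.14 46 [0.494 0.309 0.154]
scene 0.16 55 [0.494 0.308 0.173]
scene 0.18 82 [0.492 0.309 0.195]
scene 0.2 18 [0.489 0.31  0.205]
```

View pics/crop1.png

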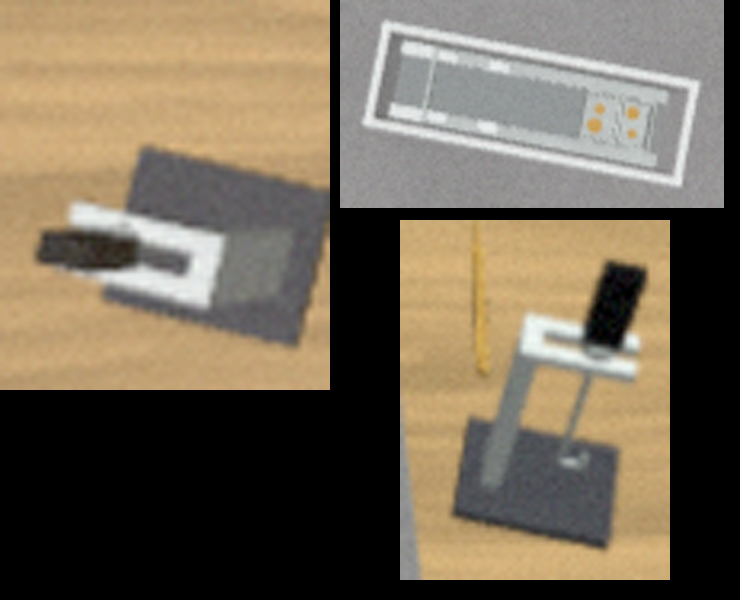

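```bash
cat >> h.py <<'E'
import json,sys
TC=np.array([.5104,-.0221,0]); TA=np.radians(79.2)
def tank(P): 
    d=np.atleast_2d(P)-TC; y=np.array([np.cos(TA),np.sin(TA)]); x=np.array([y[1],-y[0]])
    return np.c_[d[:,:2]@x,d[:,:2]@y,d[:,2]]
def untank(p):
    p=np.array(p,float); y=np.array([np.cos(TA),np.sin(TA),0]); x=np.array([y[1],-y[0],0]); return TC+x*p[0]+y*p[1]+[0,0,p[2]]
def Rdown(a): # a = angle (deg) of tool x in world; pointing down
    a=np.radians(a); x=np.array([np.cos(a),np.sin(a),0]); z=np.array([0,0,-1.]); return np.c_[x,np.cross(z,x),z]
def cmd():
    try: d=json.load(open('cmd.json')); return np.array(d['p']),np.array(d['R'])
    except FileNotFoundError: s=sense(); return np.array([.156,.528,.405]),rot(s['orientation'])
def go(p,a,fr=(1,)):  # target TCP, tool x angle; prints rows and records as commanded
    p0,R0=cmd(); t=R0.T@(np.array(p)-p0)/.3; w=R.from_matrix(R0.T@Rdown(a)).as_rotvec()/(np.pi/2)
    r=np.round(np.r_[w,t],4); print('row',r.tolist())
    json.dump(dict(p=(p0+R0@r[3:]*.3).tolist(),R=(R0@R.from_rotvec(r[:3]*np.pi/2).as_matrix()).tolist()),open('cmd.json','w'))
E
python3 - <<'E'
from h import *
import pickle
s=pickle.load(open('top0.pkl','rb'))
print(tank(plane(s,[[300.3,196.3],[297.2,217.5]],.046)))
go([.32,.42,.405],35); go([.4865,.309,.405],76.5)
E
```

```text
[[ 0.02847368  0.0889073   0.046     ]
 [-0.03387916  0.08588158  0.046     ]]
row [-0.0007, 0.0012, 1.4285, -0.6262, -0.1907, 0.0002]
row [-0.0, 0.0, -0.4611, 0.2424, 0.6214, -0.0]
```

```bash
rm cmd.json
python3 - <<'E'
from h import *
go([.33,.42,.405],120); go([.4865,.309,.405],76.5)
E
```

```text
row [-0.0011, 0.0003, 0.4841, -0.6581, -0.1812, 0.0002]
row [-0.0, 0.0, 0.4833, -0.5813, 0.2668, -0.0]
```

Request:
drive_tool(commands=[[[0,0,0.12,-0.16,-0.045,0,85],[0,0,0.24,-0.33,-0.09,0,85],[0,0,0.36,-0.49,-0.135,0,85],[-0.0011,0.0003,0.4841,-0.6581,-0.1812,0.0002,85],[-0.0011,0.0003,0.4841,-0.6581,-0.1812,0.0002,85]]])

```text
t: 0.78
tool_pos: [0.3322, 0.4177, 0.404]
orientation: [0.0, 0.503, 0.864, 0.0]
ft_force: [-0.6, 0.8, -0.1]
width: 0.0849
grasp_force: 0.0
```

Request:
drive_tool(commands=[[[0,0,0.12,-0.145,0.067,0,85],[0,0,0.24,-0.29,0.133,0,85],[0,0,0.36,-0.436,0.2,0,85],[0,0,0.4833,-0.5813,0.2668,0,85],[0,0,0.4833,-0.5813,0.2668,0,85]]])

```text
t: 1.4
tool_pos: [0.4877, 0.3074, 0.4036]
orientation: [-0.0, 0.786, 0.618, 0.0]
ft_force: [-0.8, 0.2, 0.3]
width: 0.0851
grasp_force: 0.0
```

Run:
```python
from h import *
s=snap('wrist'); st=sense(); print(st['t'],st['tool_pos'],rot(st['orientation']).round(4).tolist(),st['ft_force'])
save(s,'w1.png')
P=pts(s)
m=(P[...,2]>.198)&(P[...,2]<.212)&(abs(P[...,0]-.487)<.04)&(abs(P[...,1]-.309)<.04)
print(m.sum(),P[m].mean(0),cv2.minAreaRect(P[m][:,:2].astype(np.float32)))
m=(P[...,2]>.13)&(P[...,2]<.145)&(abs(P[...,0]-.487)<.06)&(abs(P[...,1]-.3)<.06)
print(m.sum(),cv2.minAreaRect(P[m][:,:2].astype(np.float32)))
```

```text
1.45 [0.48647939 0.30838922 0.40381346] [[0.2338, 0.9723, -0.0012], [0.9723, -0.2338, 0.0017], [0.0014, -0.0016, -1.0]] [-0.25823052 -0.201695    0.40674744]
1183 [0.48649311 0.31183155 0.20677947] ((0.4859934449195862, 0.3100794553756714), (0.024268338456749916, 0.013617301359772682), 76.57003021240234)
1773 ((0.4835937023162842, 0.29895663261413574), (0.06867164373397827, 0.03202752023935318), 76.28353881835938)
```

View pics/w1.png

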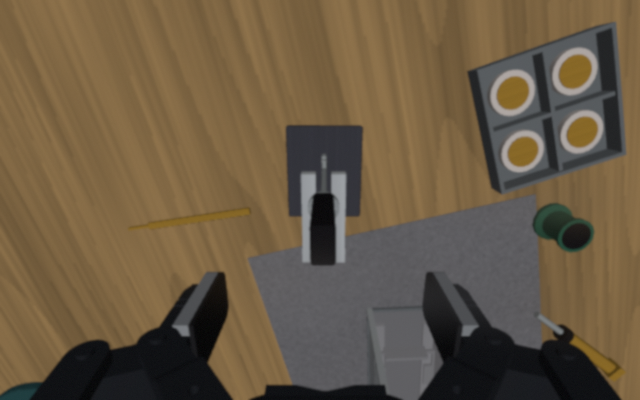

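Run:
```python
from h import *
go([.486,.310,.338],76.5)
```

```text
row [0.0, 0.0, 0.0, 0.0029, -0.0024, 0.2233]
```

Request:
drive_tool(commands=[[[0,0,0,0.0029,-0.0024,0.08,85],[0,0,0,0.0029,-0.0024,0.16,85],[0,0,0,0.0029,-0.0024,0.2233,85],[0,0,0,0.0029,-0.0024,0.2233,35],[0,0,0,0.0029,-0.0024,0.2233,25]]])

```text
t: 2.08
tool_pos: [0.4855, 0.3102, 0.3386]
orientation: [-0.0, 0.785, 0.62, 0.002]
ft_force: [0.3, -0.3, 0.0]
width: 0.0509
grasp_force: 0.0
```

Request:
drive_tool(commands=[[[0,0,0,0,0,0,18],[0,0,0,0,0,0,8],[0,0,0,0,0,0,5],[0,0,0,0,0,0,5],[0,0,0,0,0,0,5]]])

```text
t: 2.7
tool_pos: [0.4859, 0.3097, 0.3388]
orientation: [-0.0, 0.785, 0.619, 0.002]
ft_force: [0.4, 0.3, 6.2]
width: 0.0133
grasp_force: 58.9
```

Run:
```python
from h import *
go([.486+.05*.2334,.310+.05*.9724,.352],76.5)
go([.486+.05*.2334,.310+.05*.9724,.50],79.2)
b=untank([0,-.105,0]);go([b[0],b[1],.50],79.2)
print(b)
```

```text
row [0.0, 0.0, 0.0, 0.1666, 0.0, -0.0466]
row [0.0, 0.0, -0.03, 0.0, 0.0, -0.4934]
row [-0.0, 0.0, 0.0, -1.5886, 0.2794, 0.0]
[ 0.49072496 -0.12524016  0.        ]
```

Request:
drive_tool(commands=[[[0,0,0,0,0,-0.0233,5],[0,0,0,0,0,-0.0466,5],[0,0,0,0.05,0,-0.0466,5],[0,0,0,0.11,0,-0.0466,5],[0,0,0,0.1666,0,-0.0466,5]]])

```text
t: 3.32
tool_pos: [0.4975, 0.3598, 0.3511]
orientation: [-0.001, 0.785, 0.619, 0.0]
ft_force: [-0.3, 0.3, -1.5]
width: 0.0131
grasp_force: 58.4
```

Request:
drive_tool(commands=[[[0,0,0,0,0,-0.08,5],[0,0,-0.01,0,0,-0.2,5],[0,0,-0.02,0,0,-0.32,5],[0,0,-0.03,0,0,-0.43,5],[0,0,-0.03,0,0,-0.4934,5]]])

```text
t: 3.95
tool_pos: [0.4971, 0.3591, 0.5019]
orientation: [-0.0, 0.77, 0.638, 0.002]
ft_force: [-0.2, 0.4, -2.0]
width: 0.0134
grasp_force: 58.6
```

Request:
drive_tool(commands=[[[0,0,0,-0.12,0.02,0,5],[0,0,0,-0.29,0.05,0,5],[0,0,0,-0.46,0.08,0,5],[0,0,0,-0.64,0.11,0,5],[0,0,0,-0.8,0.14,0,5]]])

```text
t: 4.58
tool_pos: [0.4937, 0.1135, 0.4992]
orientation: [-0.0, 0.77, 0.638, 0.001]
ft_force: [0.6, 0.4, -1.1]
width: 0.0133
grasp_force: 58.6
```

Request:
drive_tool(commands=[[[0,0,0,-0.18,0.03,0,5],[0,0,0,-0.36,0.06,0,5],[0,0,0,-0.54,0.09,0,5],[0,0,0,-0.7,0.12,0,5],[0,0,0,-0.7886,0.1394,0,5]]])

```text
t: 5.2
tool_pos: [0.4908, -0.1277, 0.4985]
orientation: [-0.001, 0.771, 0.637, 0.001]
ft_force: [-0.0, 0.4, -0.5]
width: 0.0131
grasp_force: 58.6
```

Run:
```python
from h import *
import pickle
st=sense(); print(cmd()[0]); print(st['t'],st['tool_pos'],rot(st['orientation']).round(4).tolist(),st['ft_force'],st['width'],st['grasp_force'])
s=snap('wrist');pickle.dump(s,open('w2.pkl','wb'))
t=snap('top');pickle.dump(t,open('t2.pkl','wb'))
a=cv2.resize(s['img'][:,160:560],(800,800),interpolation=2)[200:800]
cv2.imwrite('pics/w2.png',a[:,:,::-1])
print(proj(s,[untank([0,-.08,.05]),untank([0,.087,.046])]))
```

```text
[ 0.49071451 -0.12522909  0.50001281]
5.2 [ 0.49082404 -0.12773059  0.49852211] [[0.1892, 0.9819, 0.0001], [0.9819, -0.1892, 0.0017], [0.0017, -0.0002, -1.0]] [-0.02784955  0.38498068 -0.52361312] 0.013124963446431676 58.63665819168091
[[325.21177828 133.98048907]
 [324.8980898  -25.42999028]]
```

View pics/w2.png

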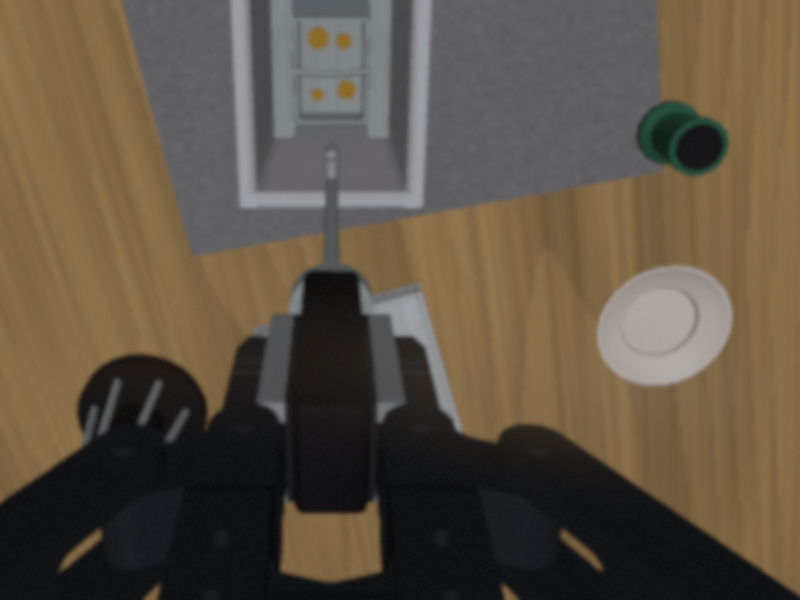

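Run:
```python
from h import *
import pickle
s=pickle.load(open('w2.pkl','rb'))
f=lambda L:[(160+x/2,(y+200)/2) for x,y in L]
print('bail',tank(plane(s,f([(297,71),(332,72),(368,73)]),.050)).round(4))
print('tip',tank(plane(s,f([(332,148)]),.203)).round(4))
print('rim',tank(plane(s,f([(241,207),(424,205)]),.150)).round(4))
st=sense(); print('tcp',tank(st['tool_pos']), st['t'])
# basket floor rear/front edges z~.040 rims 
print('rims',tank(plane(s,f([(300,20),(300,122),(365,122)]),.039)).round(4))
P=pts(s); 
for u,v in [(326,175),(326,200),(326,220),(326,136)]: print(u,v,P[v,u],tank(P[v,u]))
```

```text
bail [[-0.02   -0.0818  0.05  ]
 [ 0.0009 -0.0824  0.05  ]
 [ 0.0225 -0.083   0.05  ]]
tip [[ 0.0005 -0.0908  0.203 ]]
rim [[-0.0436 -0.1333  0.15  ]
 [ 0.0452 -0.1325  0.15  ]]
tcp [[ 0.00082739 -0.10764599  0.49812739]] 5.3
rims [[-0.0182 -0.0529  0.039 ]
 [-0.0192 -0.115   0.039 ]
 [ 0.0216 -0.1151  0.039 ]]
326 175 [ 0.4936565  -0.11250736  0.20151959] [[ 0.00049373 -0.09194342  0.20151959]]
326 200 [ 0.4910425  -0.12578604  0.22358545] [[ 0.0004142  -0.10547671  0.22358545]]
326 220 [ 0.49095459 -0.12563014  0.26427339] [[ 0.00029863 -0.10534005  0.26427339]]
326 136 [ 0.49592997 -0.10292771  0.05206214] [[ 0.00093188 -0.08210744  0.05206214]]
```

Request:
drive_tool(commands=[[[0,0,0,0,0,0.1,5],[0,0,0,0,0,0.21,5],[0,0,0,0,0,0.32,5],[0,0,0,0,0,0.4,5],[0,0,0,0,0,0.45,5]]])

```text
t: 5.92
tool_pos: [0.4907, -0.1244, 0.3623]
orientation: [-0.002, 0.77, 0.638, 0.001]
ft_force: [-0.2, -0.1, -0.3]
width: 0.0133
grasp_force: 58.6
```

Run:
```python
from h import *
import pickle
p,Rm=cmd(); p=p+[0,0,-.135]; json.dump(dict(p=p.tolist(),R=Rm.tolist()),open('cmd.json','w'))
snapshot('scene')
s=snap('wrist');pickle.dump(s,open('w3.pkl','wb'))
st=sense();print(st['t'],st['tool_pos'],tank(st['tool_pos']),st['ft_force'])
a=cv2.resize(s['img'][60:260,225:425],(600,600),interpolation=2)
a=np.clip(a*1.4,0,255).astype(np.uint8)
cv2.imwrite('pics/w3.png',a[:,:,::-1])
```

```text
6.025 [ 0.49041286 -0.12469761  0.36198662] [[-0.00040824 -0.10452554  0.36198662]] [-0.58130726  0.17241654 -1.11338867]
```

View pics/w3.png

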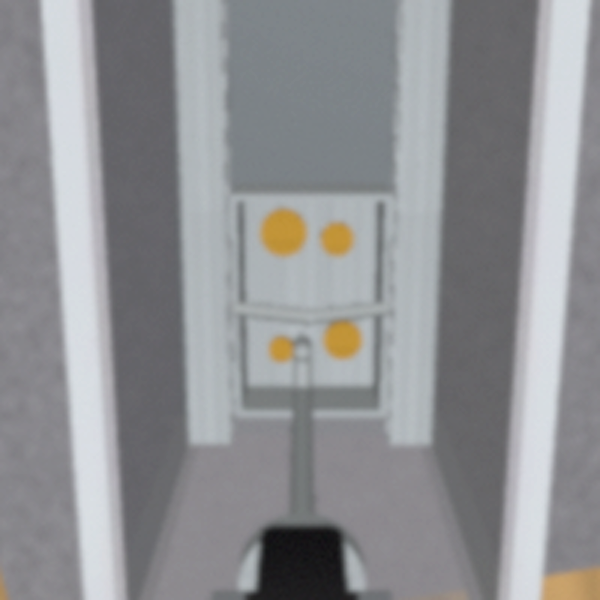

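Run:
```python
from h import *
import pickle
s=pickle.load(open('w3.pkl','rb'))
f=lambda L:[(225+x/3-.3,60+y/3-.3) for x,y in L]
print('bail',tank(plane(s,f([(314,318)]),.050)).round(4))
print('bail feet',tank(plane(s,f([(240,308),(392,309)]),.041)).round(4))
print('tip',tank(plane(s,f([(302,342)]),.0665)).round(4))
print('collar',tank(plane(s,f([(240,560),(366,560)]),.17)).round(4))
print('rims',tank(plane(s,f([(233,195),(233,413),(393,193),(387,413)]),.039)).round(4))
P=pts(s)
for x,y in [(302,342),(314,318),(302,480)]:
    u,v=f([(x,y)])[0]; print(tank(P[round(v),round(u)]))
```

```text
bail [[ 0.0009 -0.0839  0.05  ]]
bail feet [[-0.02   -0.0831  0.041 ]
 [ 0.023  -0.0833  0.041 ]]
tip [[-0.0024 -0.0866  0.0665]]
collar [[-0.0126 -0.0992  0.17  ]
 [ 0.0089 -0.0991  0.17  ]]
rims [[-0.0215 -0.0519  0.039 ]
 [-0.0227 -0.1149  0.039 ]
 [ 0.0225 -0.0513  0.039 ]
 [ 0.0226 -0.1148  0.039 ]]
[[-0.00268543 -0.08801535  0.06178336]]
[[ 0.00052538 -0.08316648  0.05443519]]
[[-0.00240438 -0.10203376  0.12591494]]
```

Request:
drive_tool(commands=[[[0,0,0,-0.008,0.005,0,5],[0,0,0,-0.015,0.01,0,5],[0,0,0,-0.015,0.01,0.02,5],[0,0,0,-0.015,0.01,0.05,5],[0,0,0,-0.015,0.01,0.085,5]]])

```text
t: 6.65
tool_pos: [0.4923, -0.1306, 0.3375]
orientation: [-0.001, 0.771, 0.637, 0.001]
ft_force: [0.7, 0.4, -1.0]
width: 0.0131
grasp_force: 58.7
```

```bash
cat >> h.py <<'E'
def upd(tx,ty,tz,wz=0):
    p,Rm=cmd(); p=p+Rm@np.array([tx,ty,tz])*.3; Rm=Rm@R.from_rotvec([0,0,wz*np.pi/2]).as_matrix()
    json.dump(dict(p=p.tolist(),R=Rm.tolist()),open('cmd.json','w'))
def look(f,box=(60,260,225,425)):
    import pickle
    snapshot('top'); s=snap('wrist'); pickle.dump(s,open(f+'.pkl','wb')); st=sense()
    print('t',st['t'],'tcp',tank(st['tool_pos']).round(4),'F',st['ft_force'].round(2),'T',st['ft_torque'].round(3),'w',round(st['width'],4))
    a=cv2.resize(s['img'][box[0]:box[1],box[2]:box[3]],(600,600*(box[1]-box[0])//(box[3]-box[2])),interpolation=2)
    cv2.imwrite('pics/'+f+'.png',np.clip(a*1.4,0,255).astype(np.uint8)[:,:,::-1])
    return s
E
python3 - <<'E'
from h import *
upd(-.015,.01,.085)
s=look('w4'); P=pts(s)
# hook tip: shiny; print profile around
print(tank(P[150:180:2,326]).round(4))
E
```

```text
t 6.75 tcp [[ 0.0021 -0.1098  0.3361]] F [-0.99 -0.25 -0.66] T [ 0.025  0.025 -0.005] w 0.0133
[[ 0.0011 -0.0783  0.0157]
 [ 0.0011 -0.0799  0.0159]
 [ 0.0011 -0.0816  0.0162]
 [ 0.0011 -0.0836  0.0147]
 [ 0.0011 -0.085   0.0159]
 [ 0.0011 -0.0867  0.0159]
 [ 0.0011 -0.0885  0.0157]
 [ 0.0011 -0.0819  0.0539]
 [ 0.0011 -0.0835  0.0532]
 [ 0.0011 -0.0936  0.0161]
 [ 0.0011 -0.0956  0.0149]
 [ 0.0011 -0.0933  0.0318]
 [ 0.0011 -0.0935  0.0378]
 [ 0.0011 -0.0946  0.0397]
 [ 0.0011 -0.096   0.0405]]
```

View pics/w4.png

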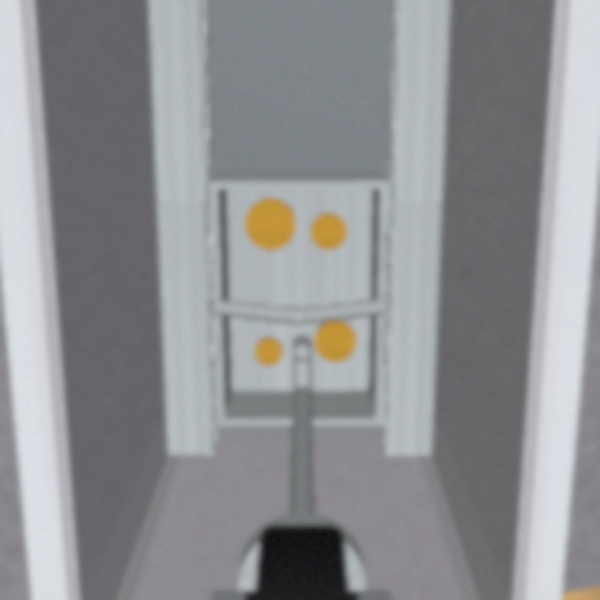

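Request:
drive_tool(commands=[[[0,0,0,0.017,0,0,5],[0,0,0,0.034,0,0,5],[0,0,0,0.05,0,0,5],[0,0,0,0.05,0,-0.017,5],[0,0,0,0.05,0,-0.035,5]]])

```text
t: 7.38
tool_pos: [0.4952, -0.1156, 0.3492]
orientation: [-0.001, 0.77, 0.638, 0.001]
ft_force: [-0.1, 0.2, -1.3]
width: 0.0134
grasp_force: 58.6
```

Request:
drive_tool(commands=[[[0,0,0,0.007,0,0,5],[0,0,0,0.014,0,0,5],[0,0,0,0.024,0,0,5],[0,0,0,0.034,0,0,5],[0,0,0,0.045,0,0,5]]])

```text
t: 8.0
tool_pos: [0.4978, -0.1026, 0.3489]
orientation: [-0.0, 0.771, 0.637, 0.0]
ft_force: [-1.2, -1.5, -1.1]
width: 0.0135
grasp_force: 58.8
```

Run:
```python
from h import *
upd(.05,0,-.035);upd(.045,0,0)
s=look('w5',(0,200,225,425)); P=pts(s)
print(cmd()[0],tank(cmd()[0]))
```

```text
t 8.1 tcp [[ 0.0026 -0.0811  0.3489]] F [ 0.01 -1.68 -0.79] T [-0.305  0.088  0.017] w 0.0134
[ 0.4981578  -0.10221631  0.35001249] [[ 0.00298694 -0.08099119  0.35001249]]
```

View pics/w5.png

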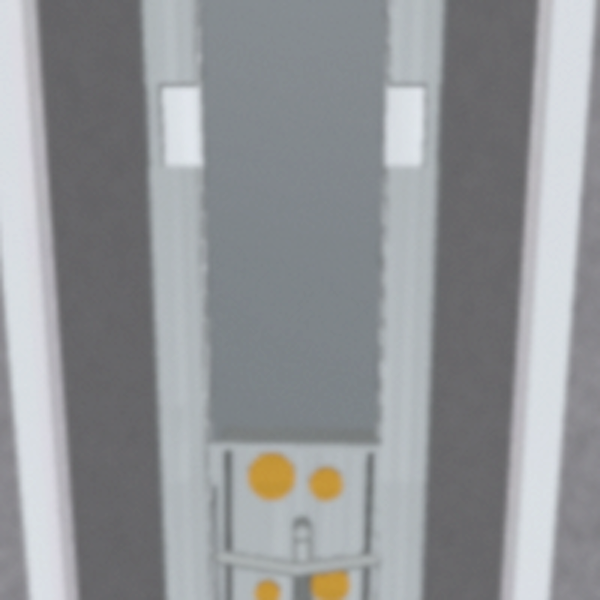

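Run:
```python
from h import *
import pickle
s=pickle.load(open('w5.pkl','rb'))
f=lambda L:[(225+x/3-.3,y/3-.3) for x,y in L]
n=tank(plane(s,f([(163,85),(163,165),(424,85),(424,165)]),.036)); print(n.round(4), 'stop origin ~',n[:,1].mean()+.024)
print('bail',tank(plane(s,f([(302,571)]),.050)).round(4),'rim front',tank(plane(s,f([(213,441),(380,441)]),.039)).round(4),'tip',tank(plane(s,f([(302,521)]),.0525)).round(4))
```

```text
[[-0.032   0.0422  0.036 ]
 [-0.0328  0.0239  0.036 ]
 [ 0.0322  0.0422  0.036 ]
 [ 0.0329  0.0239  0.036 ]] stop origin ~ 0.05706679350052215
bail [[ 0.0022 -0.0785  0.05  ]] rim front [[-0.0218 -0.0453  0.039 ]
 [ 0.0232 -0.0453  0.039 ]] tip [[ 0.0022 -0.064   0.0525]]
```

Request:
drive_tool(commands=[[[0,0,0,0.02,0,0,5],[0,0,0,0.045,0,0,5],[0,0,0,0.07,0,0,5],[0,0,0,0.095,0,0,5],[0,0,0,0.12,0,0,5]]])

```text
t: 8.72
tool_pos: [0.5046, -0.0666, 0.3489]
orientation: [-0.001, 0.77, 0.638, 0.001]
ft_force: [-0.2, -0.9, -0.9]
width: 0.0128
grasp_force: 58.8
```

Request:
drive_tool(commands=[[[0,0,0,0.025,0,0,5],[0,0,0,0.05,0,0,5],[0,0,0,0.075,0,0,5],[0,0,0,0.1,0,0,5],[0,0,0,0.12,0,0,5]]])

```text
t: 9.35
tool_pos: [0.5114, -0.0313, 0.349]
orientation: [-0.001, 0.77, 0.638, 0.001]
ft_force: [-0.4, -1.1, -2.1]
width: 0.0131
grasp_force: 58.8
```

Request:
drive_tool(commands=[[[0,0,0,0.025,0,0,5],[0,0,0,0.05,0,0,5],[0,0,0,0.07,0,0,5],[0,0,0,0.09,0,0,5],[0,0,0,0.1,0,0,5]]])

```text
t: 9.98
tool_pos: [0.5169, -0.002, 0.3491]
orientation: [-0.0, 0.77, 0.638, 0.001]
ft_force: [-1.6, -1.3, -2.0]
width: 0.0131
grasp_force: 58.7
```

Run:
```python
from h import *
upd(.34,0,0)
s=look('w6',(40,240,225,425))
print(cmd()[0],tank(cmd()[0]))
```

```text
t 10.075 tcp [[0.0027 0.021  0.3491]] F [-0.34 -0.21 -2.24] T [-0.107  0.062 -0.002] w 0.0135
[ 0.5172677  -0.00202244  0.35001114] [[0.0029839  0.02100881 0.35001114]]
```

View pics/w6.png

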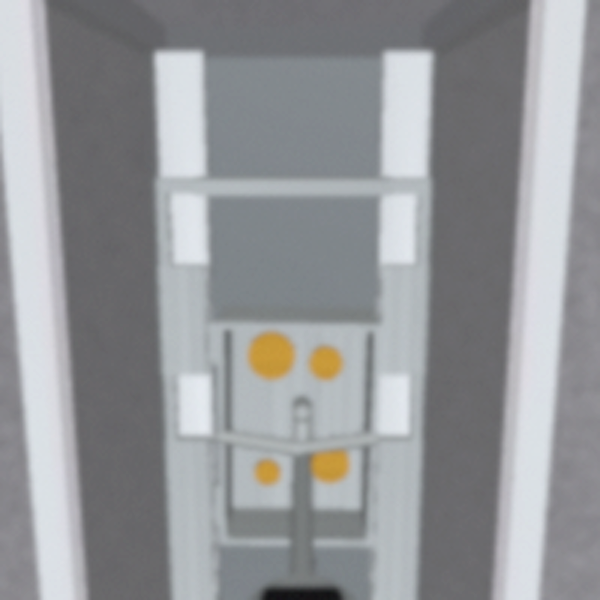

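Run:
```python
from h import *
import pickle
s=pickle.load(open('w6.pkl','rb'))
f=lambda L:[(225+x/3-.3,40+y/3-.3) for x,y in L]
print('stop front',tank(plane(s,f([(300,196),(300,180)]),.046)).round(4))
print('rim front',tank(plane(s,f([(300,322)]),.039)).round(4),'bail',tank(plane(s,f([(302,450)]),.050)).round(4))
n=tank(plane(s,f([(175,194),(175,265),(178,375),(178,436)]),.036)); print(n.round(4))
```

```text
stop front [[0.0017 0.0899 0.046 ]
 [0.0017 0.0938 0.046 ]]
rim front [[0.0017 0.0567 0.039 ]] bail [[0.0022 0.024  0.05  ]]
[[-0.0311  0.0899  0.036 ]
 [-0.0318  0.0716  0.036 ]
 [-0.0321  0.0415  0.036 ]
 [-0.0328  0.024   0.036 ]]
```

Request:
drive_tool(commands=[[[0,0,0,0.02,0,0,5],[0,0,0,0.04,0,0,5],[0,0,0,0.06,0,0,5],[0,0,0,0.075,0,0,5],[0,0,0,0.085,0,0,5]]])

```text
t: 10.7
tool_pos: [0.5217, 0.023, 0.3492]
orientation: [-0.0, 0.77, 0.638, 0.001]
ft_force: [-0.8, -1.8, -1.4]
width: 0.0129
grasp_force: 58.7
```

Request:
drive_tool(commands=[[[0,0,0,0.003,0,0,5],[0,0,0,0.006,0,0,5],[0,0,0,0.009,0,0,5],[0,0,0,0.012,0,0,5],[0,0,0,0.015,0,0,5]]])

```text
t: 11.32
tool_pos: [0.5225, 0.0271, 0.3492]
orientation: [-0.0, 0.771, 0.637, 0.001]
ft_force: [-0.4, -1.8, -1.2]
width: 0.0133
grasp_force: 58.7
```

Request:
drive_tool(commands=[[[0,0,0,0.002,0,0,5],[0,0,0,0.004,0,0,5],[0,0,0,0.006,0,0,5],[0,0,0,0.008,0,0,5],[0,0,0,0.008,0,0,5]]])

```text
t: 11.95
tool_pos: [0.523, 0.0295, 0.3492]
orientation: [-0.0, 0.77, 0.637, 0.001]
ft_force: [-0.8, -1.4, -1.5]
width: 0.0133
grasp_force: 58.7
```

Request:
drive_tool(commands=[[[0,0,0,0.001,0,0,5],[0,0,0,0.002,0,0,5],[0,0,0,0.003,0,0,5],[0,0,0,0.004,0,0,5],[0,0,0,0.004,0,0,5]]])

```text
t: 12.58
tool_pos: [0.5232, 0.0306, 0.3492]
orientation: [-0.0, 0.77, 0.637, 0.001]
ft_force: [-0.0, -1.2, -1.0]
width: 0.0135
grasp_force: 58.7
```

Request:
drive_tool(commands=[[[0,0,0,0.001,0,0,5],[0,0,0,0.002,0,0,5],[0,0,0,0.003,0,0,5],[0,0,0,0.004,0,0,5],[0,0,0,0.004,0,0,5]]])

```text
t: 13.2
tool_pos: [0.5235, 0.0316, 0.3492]
orientation: [-0.0, 0.771, 0.637, 0.001]
ft_force: [-0.9, -3.0, -1.1]
width: 0.0135
grasp_force: 58.7
```

Request:
drive_tool(commands=[[[0,0,0,0.001,0,0,5],[0,0,0,0.001,0,0,5],[0,0,0,0.002,0,0,5],[0,0,0,0.002,0,0,5],[0,0,0,0.002,0,0,5]]])

```text
t: 13.82
tool_pos: [0.5236, 0.0322, 0.3492]
orientation: [-0.0, 0.771, 0.637, 0.001]
ft_force: [1.0, -3.7, -1.3]
width: 0.0134
grasp_force: 58.7
```

Run:
```python
from h import *
upd(.118,0,0)
s=look('w7',(40,240,225,425))
for i in range(3):
    snapshot('top'); print(sense()['ft_force'])
P=pts(s); c=[tank(P[v,305:345].reshape(-1,3)) for v in range(40,240)]
print(tank(cmd()[0]))
```

```text
t 13.925 tcp [[0.0028 0.0558 0.3492]] F [-0.46 -4.03 -1.97] T [-1.342 -0.081  0.023] w 0.0132
[ 0.25208712 -4.78266912 -0.28275851]
[ 1.14895543 -5.20866778 -1.6035657 ]
[ 0.42787302 -3.6165685  -0.66468035]
[[0.00298285 0.05640881 0.35001067]]
```

View pics/w7.png

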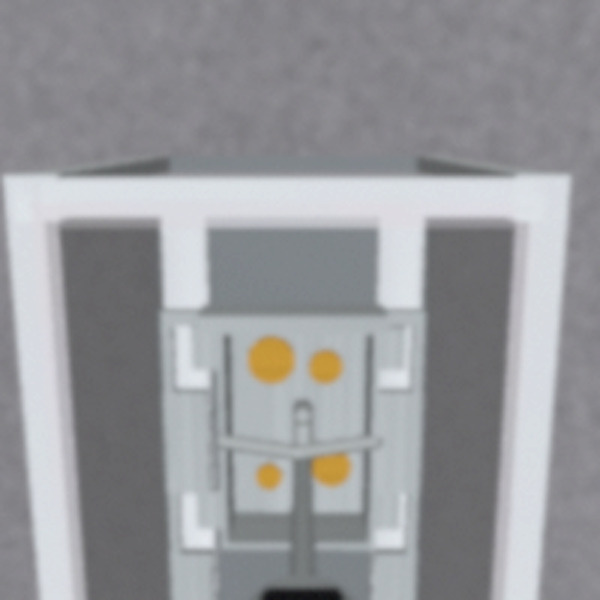

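Request:
drive_tool(commands=[[[0,0,0,-0.002,0,0,5],[0,0,0,-0.004,0,-0.004,5],[0,0,0,-0.004,0,-0.01,5],[0,0,0,-0.004,0,-0.016,5],[0,0,0,-0.004,0,-0.02,5]]])

```text
t: 14.7
tool_pos: [0.5231, 0.0315, 0.3551]
orientation: [-0.001, 0.77, 0.638, 0.001]
ft_force: [-1.3, -3.2, -3.1]
width: 0.0135
grasp_force: 58.5
```

Request:
drive_tool(commands=[[[0,0,0,0,0,-0.002,5],[0,0,0,0,0,-0.004,5],[0,0,0,0,0,-0.006,5],[0,0,0,0,0,-0.007,5],[0,0,0,0,0,-0.007,5]]])

```text
t: 15.32
tool_pos: [0.5233, 0.0314, 0.3572]
orientation: [-0.001, 0.77, 0.638, 0.001]
ft_force: [-1.4, 0.5, -3.2]
width: 0.0133
grasp_force: 58.5
```

Request:
drive_tool(commands=[[[0,0,0,0,0,-0.003,5],[0,0,0,0,0,-0.006,5],[0,0,0,0,0,-0.009,5],[0,0,0,0,0,-0.012,5],[0,0,0,0,0,-0.014,5]]])

```text
t: 15.95
tool_pos: [0.5233, 0.0312, 0.3616]
orientation: [-0.0, 0.77, 0.637, 0.001]
ft_force: [0.2, -0.2, -3.5]
width: 0.0134
grasp_force: 58.5
```

Run:
```python
from h import *
upd(-.004,0,-.02);upd(0,0,-.007);upd(0,0,-.014)
s=look('w8',(40,240,225,425))
for i in range(3):
    snapshot('top'); print(sense()['ft_force'])
```

```text
t 16.05 tcp [[0.0027 0.0548 0.3616]] F [-0.29  0.23 -2.11] T [-0.009  0.074  0.009] w 0.0134
[-1.05940616 -0.25708444 -3.42737773]
[-0.72441344  0.57251918 -3.40101446]
[-0.24287759 -0.60323817 -3.69788825]
```

View pics/w8.png

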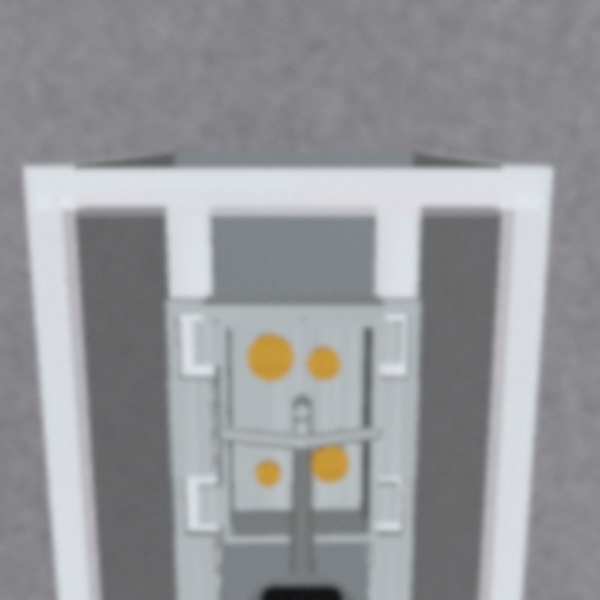

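Request:
drive_tool(commands=[[[0,0,0,0,0,-0.008,5],[0,0,0,0,0,-0.016,5],[0,0,0,0,0,-0.024,5],[0,0,0,0,0,-0.032,5],[0,0,0,0,0,-0.04,5]]])

```text
t: 16.82
tool_pos: [0.5233, 0.0312, 0.3737]
orientation: [-0.0, 0.771, 0.637, 0.001]
ft_force: [0.0, 0.1, -4.9]
width: 0.0131
grasp_force: 58.4
```

Request:
drive_tool(commands=[[[0,0,0,-0.002,0,-0.015,5],[0,0,0,-0.005,0,-0.035,5],[0,0,0,-0.008,0,-0.06,5],[0,0,0,-0.01,0,-0.085,5],[0,0,0,-0.01,0,-0.11,5]]])

```text
t: 17.45
tool_pos: [0.5227, 0.0281, 0.4072]
orientation: [-0.0, 0.771, 0.637, 0.001]
ft_force: [0.3, 0.5, -4.0]
width: 0.0135
grasp_force: 58.4
```

Run:
```python
from h import *
upd(0,0,-.04);upd(-.01,0,-.11)
s=look('w9')
P=pts(s); Q=tank(P.reshape(-1,3)); 
m=(abs(Q[:,0])<.034)&(Q[:,1]>0)&(Q[:,1]<.11)&(Q[:,2]>.05)&(Q[:,2]<.135)
q=Q[m]; print(m.sum(),np.histogram(q[:,2],np.arange(.05,.14,.008)))
r=q[(q[:,2]>.055)]; print(r.min(0),r.max(0))
print(cmd()[0])
```

```text
t 17.55 tcp [[0.0028 0.0517 0.408 ]] F [-0.08  0.   -3.21] T [-0.003 -0.007  0.022] w 0.0135
4361 (array([   2,    0, 2315,  229,  691,  749,  229,   98,   17,   18,   13]), array([0.05 , 0.058, 0.066, 0.074, 0.082, 0.09 , 0.098, 0.106, 0.114,
       0.122, 0.13 , 0.138]))
[-0.02655907  0.02283737  0.06705888] [0.03346266 0.08743836 0.13475925]
[0.52311324 0.02862584 0.40731073]
```

Request:
drive_tool(commands=[[[0,0,0,0,-0.003,-0.025,5],[0,0,0,0,-0.007,-0.065,5],[0,0,0,0,-0.007,-0.12,5],[0,0,0,0,-0.007,-0.17,5],[0,0,0,0,-0.007,-0.21,5]]])

```text
t: 18.18
tool_pos: [0.5206, 0.0284, 0.4713]
orientation: [0.0, 0.771, 0.637, 0.001]
ft_force: [0.5, -0.1, -3.6]
width: 0.0132
grasp_force: 58.5
```

Request:
drive_tool(commands=[[[0,0,0,0,0,-0.05,5],[0,0,0,0,0,-0.1,5],[0,0,0,0,0,-0.15,5],[0,0,0,0,0,-0.185,5],[0,0,0,0,0,-0.2,5]]])

```text
t: 18.8
tool_pos: [0.5206, 0.0283, 0.5304]
orientation: [-0.0, 0.771, 0.637, 0.001]
ft_force: [0.6, -0.7, -3.5]
width: 0.0136
grasp_force: 58.6
```

Run:
```python
from h import *
upd(0,-.007,-.21);upd(0,0,-.2)
snapshot('top');st=sense();print(st['t'],st['tool_pos'],st['ft_force'],cmd()[0])
# tray target
import pickle
T=np.array([.472,-.3537]); print(np.linalg.norm(T))
sv=open('cmd.json').read()
# basket centre must be at tray centre -> shaft 6.. behind bail by .0045-.007 along tool x (angle a)
a=90; x=np.array([np.cos(np.radians(a)),np.sin(np.radians(a))])
go([*(T-x*.005),.53],a)
open('cmd.json','w').write(sv)
```

```text
18.85 [0.52055068 0.02833208 0.53054589] [ 0.59553402 -0.30981905 -3.06882215] [0.52105074 0.02902088 0.53031073]
0.5898200488284541
row [-0.0, 0.0, -0.12, -1.3002, 0.0815, 0.0011]
```

Request:
drive_tool(commands=[[[0,0,0,-0.015,0.001,0,5],[0,0,0,-0.045,0.003,0,5],[0,0,0,-0.09,0.006,0,5],[0,0,0,-0.15,0.009,0,5],[0,0,0,-0.22,0.014,0,5]]])

```text
t: 19.48
tool_pos: [0.512, -0.0388, 0.5293]
orientation: [-0.0, 0.771, 0.637, 0.001]
ft_force: [0.3, -0.1, -3.5]
width: 0.0136
grasp_force: 58.5
```

Request:
drive_tool(commands=[[[0,0,0,-0.075,0.005,0,5],[0,0,0,-0.15,0.009,0,5],[0,0,0,-0.225,0.014,0,5],[0,0,0,-0.3,0.019,0,5],[0,0,0,-0.375,0.023,0,5]]])

```text
t: 20.1
tool_pos: [0.4974, -0.1509, 0.5292]
orientation: [-0.0, 0.771, 0.637, 0.001]
ft_force: [0.5, -0.6, -3.8]
width: 0.0131
grasp_force: 58.5
```

Request:
drive_tool(commands=[[[0,0,0,-0.075,0.005,0,5],[0,0,0,-0.15,0.009,0,5],[0,0,0,-0.225,0.014,0,5],[0,0,0,-0.3,0.019,0,5],[0,0,0,-0.375,0.023,0,5]]])

```text
t: 20.72
tool_pos: [0.483, -0.2627, 0.5289]
orientation: [-0.0, 0.771, 0.637, 0.001]
ft_force: [0.4, 0.2, -4.3]
width: 0.0136
grasp_force: 58.5
```

Request:
drive_tool(commands=[[[0,0,0,-0.07,0.004,0,5],[0,0,0,-0.13,0.008,0,5],[0,0,0,-0.185,0.012,0,5],[0,0,0,-0.225,0.014,0,5],[0,0,0,-0.26,0.016,0,5]]])

```text
t: 21.35
tool_pos: [0.4738, -0.339, 0.5288]
orientation: [-0.001, 0.77, 0.638, 0.001]
ft_force: [-0.3, 1.3, -3.7]
width: 0.0131
grasp_force: 58.5
```

Request:
drive_tool(commands=[[[0,0,0,-0.025,0.002,0,5],[0,0,0,-0.045,0.004,0,5],[0,0,0,-0.06,0.005,0,5],[0,0,0,-0.07,0.005,0,5],[0,0,0,-0.07,0.005,0,5]]])

```text
t: 21.98
tool_pos: [0.4713, -0.3594, 0.5288]
orientation: [-0.0, 0.771, 0.637, 0.001]
ft_force: [0.1, -1.0, -3.7]
width: 0.0133
grasp_force: 58.5
```

Run:
```python
from h import *
upd(-1.3,.081,0)
t=snap('top'); s=snap('wrist'); st=sense();print(st['t'],st['tool_pos'],st['ft_force'],cmd()[0])
P=pts(s).reshape(-1,3); x=np.array([.187,.982]); y=np.array([.982,-.187]); d=P[:,:2]-st['tool_pos'][:2]
a,b=d@x,d@y; z=P[:,2]
m=(abs(b)<.045)&(abs(a-.005)<.06)&(z>.185)&(z<.225)
print('basket along/across',np.percentile(a[m],[1,99]),np.percentile(b[m],[1,99]),z[m].min(),m.sum())
m=(abs(b)<.02)&(abs(a-.005)<.03)&(z>.188)&(z<.20); 
A=np.c_[a[m],b[m],np.ones(m.sum())]; print('floor tilt',np.linalg.lstsq(A,z[m],rcond=None)[0],m.sum())
# tray walls
m=(z>.012)&(z<.02)&(abs(P[:,0]-.47)<.12)&(abs(P[:,1]+.354)<.12); print('tray w',m.sum(),cv2.minAreaRect(P[m][:,:2].astype(np.float32)))
m=(z>-.003)&(z<.01)&(abs(P[:,0]-.47)<.04)&(abs(P[:,1]+.354)<.06); print(np.median(z[m]) if m.any() else None)
```

```text
22.075 [ 0.47137668 -0.35911523  0.52885349] [ 0.1095871  -0.42790892 -3.10819107] [ 0.47185315 -0.35862598  0.5303159 ]
basket along/across [-0.02770367  0.03557043] [-0.02841197  0.02884893] 0.186556884578013 4211
floor tilt [-0.01365224  0.01558106  0.19103348] 2174
tray w 1072 ((0.4721147119998932, -0.3539007008075714), (0.1301589012145996, 0.1508742719888687), 6.3173508644104)
0.005645528079581824
```

Request:
drive_tool(commands=[[[0,0,0,0,0,0.03,5],[0,0,0,0,0,0.09,5],[0,0,0,0,0,0.16,5],[0,0,0,0,0,0.23,5],[0,0,0,0,0,0.3,5]]])

```text
t: 22.7
tool_pos: [0.4713, -0.3589, 0.4373]
orientation: [-0.001, 0.77, 0.638, 0.001]
ft_force: [0.8, 0.6, -2.8]
width: 0.0134
grasp_force: 58.6
```

Request:
drive_tool(commands=[[[0,0,0,0,0,0.07,5],[0,0,0,0,0,0.13,5],[0,0,0,0,0,0.18,5],[0,0,0,0,0,0.22,5],[0,0,0,0,0,0.25,5]]])

```text
t: 23.32
tool_pos: [0.4715, -0.3591, 0.3632]
orientation: [-0.0, 0.77, 0.637, 0.001]
ft_force: [0.3, -0.1, -3.1]
width: 0.0133
grasp_force: 58.5
```

Request:
drive_tool(commands=[[[0,0,0,0,0,0.01,5],[0,0,0,0,0,0.018,5],[0,0,0,0,0,0.026,5],[0,0,0,0,0,0.034,5],[0,0,0,0,0,0.042,5]]])

```text
t: 23.95
tool_pos: [0.4715, -0.359, 0.3512]
orientation: [-0.0, 0.771, 0.637, 0.001]
ft_force: [-0.2, 0.3, -3.4]
width: 0.0135
grasp_force: 58.4
```

Request:
drive_tool(commands=[[[0,0,0,0,0,0.005,5],[0,0,0,0,0,0.01,5],[0,0,0,0,0,0.015,5],[0,0,0,0,0,0.02,5],[0,0,0,0,0,0.025,5]]])

```text
t: 24.58
tool_pos: [0.4716, -0.3591, 0.3443]
orientation: [0.0, 0.771, 0.637, 0.001]
ft_force: [-0.4, 0.0, -1.8]
width: 0.0133
grasp_force: 58.9
```

Request:
drive_tool(commands=[[[0,0,0,0,0,0.006,5],[0,0,0,0,0,0.015,5],[0,0,0,0,0,0.025,5],[0,0,0,0,0,0.035,5],[0,0,0,0,0,0.045,5]]])

```text
t: 25.2
tool_pos: [0.4715, -0.3591, 0.33]
orientation: [-0.0, 0.771, 0.637, 0.001]
ft_force: [-0.9, 0.2, -0.6]
width: 0.0133
grasp_force: 58.9
```

Run:
```python
from h import *
upd(0,0,.617);upd(0,0,.045)
snapshot('top'); s=snap('wrist'); st=sense();print(st['t'],st['tool_pos'],st['ft_force'],cmd()[0])
P=pts(s); Q=P.reshape(-1,3); x=np.array([.187,.982]); y=np.array([.982,-.187]); d=Q[:,:2]-st['tool_pos'][:2]
a,b=d@x,d@y; z=Q[:,2]
m=(abs(b)<.045)&(abs(a-.005)<.06)&(z>.003)&(z<.04)
print(np.histogram(z[m],np.arange(0,.05,.004)))
m=(abs(b)<.02)&(abs(a-.005)<.03)&(z>.002)&(z<.011); 
A=np.c_[a[m],b[m],np.ones(m.sum())]; print('floor tilt',np.linalg.lstsq(A,z[m],rcond=None)[0],m.sum())
for nm,lo,hi in [('z36-50',.036,.05)]:
    m=(abs(b)<.006)&(abs(a-.005)<.03)&(z>lo)&(z<hi); h=np.c_[a[m],b[m],z[m]]; h=h[h[:,0].argsort()]; print(h[::max(1,len(h)//25)].round(4))
```

```text
25.3 [ 0.4714332  -0.35903365  0.32960283] [-0.59002423 -1.25167834 -1.81849415] [ 0.47185264 -0.35862857  0.3317159 ]
(array([  77, 9594, 1185,  125,  150,  697,  198,  154,  766,   93,    0,
          0]), array([0.   , 0.004, 0.008, 0.012, 0.016, 0.02 , 0.024, 0.028, 0.032,
       0.036, 0.04 , 0.044, 0.048]))
floor tilt [ 0.00890084 -0.00214806  0.00806792] 2271
[[-0.0005  0.0022  0.0492]
 [ 0.001  -0.0024  0.0438]
 [ 0.0012  0.0014  0.0495]
 [ 0.0015  0.0006  0.0481]
 [ 0.0017  0.0014  0.0434]
 [ 0.0017 -0.0016  0.0461]
 [ 0.0019  0.0007  0.0443]
 [ 0.0022 -0.004   0.0426]
 [ 0.0025  0.0045  0.0435]
 [ 0.0026 -0.0032  0.0438]
 [ 0.0029 -0.0009  0.0447]
 [ 0.0031  0.0053  0.0429]
 [ 0.0032  0.0007  0.0457]
 [ 0.0034 -0.0047  0.0437]
 [ 0.0036 -0.0024  0.0444]
 [ 0.0038 -0.0055  0.0424]
 [ 0.0039 -0.0047  0.0428]
 [ 0.004  -0.0001  0.0457]
 [ 0.0044  0.003   0.0444]
 [ 0.0044 -0.0009  0.0471]
 [ 0.0046 -0.0024  0.0451]
 [ 0.0048  0.0022  0.0457]
 [ 0.0049  0.0038  0.0433]
 [ 0.005   0.0038  0.041 ]
 [ 0.0051  0.0022  0.044 ]
 [ 0.0052 -0.0024  0.0443]
 [ 0.0053 -0.0009  0.0448]
 [ 0.0054 -0.0032  0.0424]
 [ 0.0054  0.003   0.0426]
 [ 0.0057  0.0007  0.0433]
 [ 0.0057  0.0022  0.0434]
 [ 0.0058 -0.0009  0.0438]
 [ 0.0059 -0.0016  0.044 ]]
```

Request:
drive_tool(commands=[[[0,0,0,-0.012,0,0,5],[0,0,0,-0.03,0,0,5],[0,0,0,-0.048,0,0,5],[0,0,0,-0.062,0,0,5],[0,0,0,-0.062,0,0,5]]])

```text
t: 25.92
tool_pos: [0.4679, -0.3777, 0.3301]
orientation: [-0.0, 0.771, 0.637, 0.001]
ft_force: [0.0, -0.2, -1.1]
width: 0.0135
grasp_force: 58.8
```

Run:
```python
from h import *
upd(-.062,0,0)
snapshot('top'); s=snap('wrist'); st=sense();print(st['t'],st['tool_pos'],st['ft_force'],cmd()[0])
Q=pts(s).reshape(-1,3); x=np.array([.187,.982]); y=np.array([.982,-.187]); d=Q[:,:2]-st['tool_pos'][:2]
a,b=d@x,d@y; z=Q[:,2]
m=(abs(b)<.004)&(a>.0)&(a<.05)&(z>.027)&(z<.05); h=np.c_[a[m],b[m],z[m]]; h=h[h[:,0].argsort()]; print(h[::max(1,len(h)//25)].round(4))
```

```text
26.025 [ 0.46798597 -0.37729543  0.33008781] [ 0.71781128  0.25745703 -0.55155661] [ 0.46836789 -0.37689921  0.33171615]
[[ 0.0005 -0.0024  0.03  ]
 [ 0.001  -0.0024  0.0372]
 [ 0.0012  0.0016  0.0354]
 [ 0.0014 -0.0016  0.0359]
 [ 0.0017 -0.0015  0.0496]
 [ 0.0017  0.0008  0.0343]
 [ 0.0018 -0.0008  0.0426]
 [ 0.0019  0.      0.0376]
 [ 0.002  -0.0008  0.0296]
 [ 0.0021 -0.0008  0.0486]
 [ 0.0114 -0.0008  0.0331]
 [ 0.0126  0.      0.0346]
 [ 0.0137  0.0016  0.0328]
 [ 0.0141 -0.0008  0.0343]
 [ 0.0147  0.      0.0334]
 [ 0.0153  0.0008  0.0324]
 [ 0.0156  0.      0.0338]
 [ 0.016   0.      0.0288]
 [ 0.0205  0.0015  0.0437]
 [ 0.0213 -0.0023  0.044 ]
 [ 0.0214  0.0023  0.0444]
 [ 0.0221  0.003   0.0442]
 [ 0.0223 -0.      0.0448]
 [ 0.0227  0.003   0.0434]
 [ 0.0229  0.0023  0.0442]
 [ 0.0234  0.0038  0.0429]
 [ 0.0238  0.0007  0.0446]
 [ 0.0239 -0.      0.045 ]
 [ 0.024   0.0015  0.0422]
 [ 0.0243 -0.0023  0.0435]]
```

Request:
drive_tool(commands=[[[0,0,0,0,0,-0.012,5],[0,0,0,0,0,-0.03,5],[0,0,0,0,0,-0.055,5],[0,0,0,0,0,-0.09,5],[0,0,0,0,0,-0.14,5]]])

```text
t: 26.65
tool_pos: [0.468, -0.3772, 0.3729]
orientation: [-0.001, 0.77, 0.637, 0.001]
ft_force: [-0.6, -0.6, -0.5]
width: 0.0132
grasp_force: 58.8
```

Request:
drive_tool(commands=[[[0,0,0,0,0,-0.08,5],[0,0,0,0,0,-0.18,5],[0,0,0,0,0,-0.28,5],[0,0,0,0,0,-0.36,5],[0,0,0,0,0,-0.42,5]]])

```text
t: 27.28
tool_pos: [0.4676, -0.3773, 0.5011]
orientation: [0.001, 0.77, 0.637, 0.001]
ft_force: [0.5, -0.1, -2.4]
width: 0.0133
grasp_force: 58.8
```

Run:
```python
from h import *
upd(0,0,-.56)
t=snap('top'); s=snap('wrist'); st=sense();print(st['t'],st['tool_pos'],st['ft_force'],cmd()[0])
Q=pts(t).reshape(-1,3); z=Q[:,2]; m=(abs(Q[:,0]-.47)<.05)&(abs(Q[:,1]+.352)<.055)&(z>.02)&(z<.06); print('basket',m.sum(),Q[m].min(0),Q[m].max(0),cv2.minAreaRect(Q[m][:,:2].astype(np.float32)))
Q=pts(s).reshape(-1,3); x=np.array([.187,.982]); y=np.array([.982,-.187]); d=Q[:,:2]-st['tool_pos'][:2]
a,b=d@x,d@y; z=Q[:,2]-st['tool_pos'][2]
for lo in np.arange(-.33,-.17,.02):
    m=(abs(b)<.015)&(a>-.03)&(a<.03)&(z>lo)&(z<lo+.02)
    if m.any(): print(lo.round(2),m.sum(),np.median(a[m]).round(4),np.median(b[m]).round(4))
sv=open('cmd.json').read()
go([.4977,.3586,.50],79.2); open('cmd.json','w').write(sv)
```

```text
27.375 [ 0.46761017 -0.37724419  0.50236201] [ 0.16160905 -0.20270356 -0.81358681] [ 0.46836833 -0.37689702  0.49971615]
basket 156 [ 0.43896291 -0.39233119  0.02019138] [ 0.50430928 -0.31897259  0.0450246 ] ((0.47185438871383667, -0.3556290864944458), (0.06669717282056808, 0.05857836827635765), 77.76294708251953)
-0.31 131 0.0054 0.0018
-0.29 51 0.0007 0.0016
-0.27 64 0.0007 0.0015
-0.25 86 0.0008 0.0012
-0.23 65 0.001 0.0011
-0.21 194 0.0071 0.0004
-0.19 555 0.0109 0.0007
row [-0.0, 0.0, 0.0, 2.4266, -0.3633, -0.001]
```

Request:
drive_tool(commands=[[[0,0,0,0.05,-0.0075,0,5],[0,0,0,0.14,-0.021,0,5],[0,0,0,0.25,-0.0375,0,5],[0,0,0,0.375,-0.056,0,5],[0,0,0,0.5,-0.075,0,5]]])

```text
t: 28.0
tool_pos: [0.4736, -0.2239, 0.497]
orientation: [-0.002, 0.77, 0.638, 0.001]
ft_force: [-0.3, 0.2, -0.9]
width: 0.0132
grasp_force: 58.8
```

Request:
drive_tool(commands=[[[0,0,0,0.15,-0.0224,0,5],[0,0,0,0.3,-0.0448,0,5],[0,0,0,0.45,-0.0672,0,5],[0,0,0,0.6,-0.0896,0,5],[0,0,0,0.75,-0.112,0,5]]])

```text
t: 28.62
tool_pos: [0.4822, 0.0036, 0.4975]
orientation: [-0.001, 0.77, 0.638, 0.0]
ft_force: [1.7, -0.0, -1.4]
width: 0.0133
grasp_force: 58.9
```

Request:
drive_tool(commands=[[[0,0,0,0.15,-0.0224,0,5],[0,0,0,0.3,-0.0448,0,5],[0,0,0,0.45,-0.0672,0,5],[0,0,0,0.6,-0.0896,0,5],[0,0,0,0.75,-0.112,0,5]]])

```text
t: 29.25
tool_pos: [0.4911, 0.2307, 0.4979]
orientation: [-0.001, 0.77, 0.638, -0.0]
ft_force: [0.8, -0.5, -1.5]
width: 0.0134
grasp_force: 58.9
```

Request:
drive_tool(commands=[[[0,0,0,0.13,-0.02,0,5],[0,0,0,0.25,-0.038,0,5],[0,0,0,0.35,-0.053,0,5],[0,0,0,0.4266,-0.0643,0,5],[0,0,0,0.4266,-0.0643,0,5]]])

```text
t: 29.88
tool_pos: [0.4963, 0.3598, 0.4974]
orientation: [-0.001, 0.769, 0.639, -0.001]
ft_force: [0.2, -0.0, -1.8]
width: 0.0134
grasp_force: 58.8
```

Run:
```python
from h import *
upd(2.4266,-.3633,0)
snapshot('top'); st=sense();print(st['t'],st['tool_pos'],st['ft_force'],cmd()[0])
# fork
s=snap('wrist'); P=pts(s).reshape(-1,3); m=(P[:,2]>.13)&(P[:,2]<.145)&(abs(P[:,0]-.484)<.05)&(abs(P[:,1]-.295)<.045)
print(m.sum(),cv2.minAreaRect(P[m][:,:2].astype(np.float32)))
go([.4977,.3586,.353],76.5)
```

```text
29.925 [0.49650114 0.35871728 0.49785545] [-0.29265564 -0.34396268 -0.67813161] [0.49769678 0.35861201 0.49970649]
694 ((0.48717957735061646, 0.312964528799057), (0.04028189927339554, 0.03101109154522419), 76.22557830810547)
row [0.0, 0.0, 0.03, -0.0, 0.0, 0.489]
```

Request:
drive_tool(commands=[[[0,0,0.01,0,0,0.08,5],[0,0,0.02,0,0,0.2,5],[0,0,0.03,0,0,0.32,5],[0,0,0.03,0,0,0.43,5],[0,0,0.03,0,0,0.489,5]]])

```text
t: 30.6
tool_pos: [0.4969, 0.357, 0.3504]
orientation: [-0.001, 0.786, 0.619, -0.001]
ft_force: [0.1, -1.1, -0.6]
width: 0.0138
grasp_force: 58.8
```

Run:
```python
from h import *
snapshot('top'); s=snap('wrist'); st=sense();print(st['t'],st['tool_pos'],st['ft_force'],cmd()[0])
P=pts(s).reshape(-1,3); h=np.array([.4865,.3106]); a0=np.radians(76.4); x=np.array([np.cos(a0),np.sin(a0)]); y=np.array([x[1],-x[0]])
d=P[:,:2]-h; a,b=d@x,d@y; z=P[:,2]
for lo in np.arange(.03,.17,.02):
    m=(abs(b)<.015)&(a>.035)&(a<.075)&(z>lo)&(z<lo+.02)
    if m.any(): print('rod',lo.round(2),m.sum(),np.median(a[m]).round(4),np.median(b[m]).round(4))
m=(z>.133)&(z<.146)&(abs(b)<.03)&(a>-.06)&(a<.03); print('fork b',np.percentile(b[m],[1,50,99]),'a',np.percentile(a[m],[1,99]),m.sum(), np.median(z[m]))
```

```text
30.7 [0.49696931 0.35730693 0.35025038] [-0.08589983  0.03356676 -0.97359937] [0.4976964  0.3586101  0.35300649]
rod 0.03 88 0.0521 -0.0031
rod 0.05 74 0.0482 -0.0023
rod 0.07 60 0.0481 -0.0022
rod 0.09 76 0.0481 -0.0022
rod 0.11 95 0.0483 -0.0022
rod 0.13 3 0.0488 -0.0022
rod 0.15 557 0.0572 -0.0021
rod 0.17 1005 0.0582 -0.0016
fork b [-0.01622058 -0.00201496  0.01219233] a [-0.04611869 -0.03073039] 689 0.14152883376173797
```

Request:
drive_tool(commands=[[[0,0,0,-0.03,0,0,5],[0,0,0,-0.065,0,0,5],[0,0,0,-0.1,0,0,5],[0,0,0,-0.13,0,0,5],[0,0,0,-0.153,0,0,5]]])

```text
t: 31.32
tool_pos: [0.4864, 0.3129, 0.3529]
orientation: [-0.0, 0.785, 0.619, 0.001]
ft_force: [-0.2, -0.5, -1.0]
width: 0.0135
grasp_force: 58.8
```

Request:
drive_tool(commands=[[[0,0,0,0,0,0.012,5],[0,0,0,0,0,0.022,5],[0,0,0,0,0,0.03,5],[0,0,0,0,0,0.036,5],[0,0,0,0,0,0.036,5]]])

```text
t: 31.95
tool_pos: [0.4866, 0.3138, 0.3415]
orientation: [-0.001, 0.785, 0.619, 0.001]
ft_force: [0.1, 0.6, -1.0]
width: 0.0131
grasp_force: 58.8
```

Request:
drive_tool(commands=[[[0,0,0,0,0,0.002,5],[0,0,0,0,0,0.004,5],[0,0,0,0,0,0.006,5],[0,0,0,0,0,0.008,5],[0,0,0,0,0,0.008,5]]])

```text
t: 32.58
tool_pos: [0.4866, 0.3136, 0.3394]
orientation: [-0.0, 0.785, 0.619, 0.001]
ft_force: [-1.0, 0.1, -1.4]
width: 0.0133
grasp_force: 58.8
```

Request:
drive_tool(commands=[[[0,0,0,0,0,0.001,5],[0,0,0,0,0,0.002,5],[0,0,0,0,0,0.003,5],[0,0,0,0,0,0.004,5],[0,0,0,0,0,0.004,5]]])

```text
t: 33.2
tool_pos: [0.4866, 0.3136, 0.3388]
orientation: [-0.0, 0.785, 0.619, 0.001]
ft_force: [-0.7, -0.2, 1.9]
width: 0.0133
grasp_force: 59.4
```

Request:
drive_tool(commands=[[[0,0,0,0,0,0,17],[0,0,0,0,0,0,22],[0,0,0,0,0,0,30],[0,0,0,0,0,0,40],[0,0,0,0,0,0,45]]])

```text
t: 33.83
tool_pos: [0.4866, 0.3136, 0.3382]
orientation: [-0.0, 0.785, 0.619, 0.001]
ft_force: [0.2, -1.3, 0.2]
width: 0.0447
grasp_force: 0.0
```

Request:
drive_tool(commands=[[[0,0,0,0,0,-0.03,45],[0,0,0,0,0,-0.1,45],[0,0,0,0,0,-0.2,45],[0,0,0,0,0,-0.35,45],[0,0,0,0,0,-0.5,45]]])

```text
t: 34.45
tool_pos: [0.4863, 0.3132, 0.4902]
orientation: [-0.0, 0.785, 0.619, 0.001]
ft_force: [-0.7, 0.2, -0.4]
width: 0.0449
grasp_force: 0.0
```

Run:
```python
from h import *
import pickle
snapshot('top');snapshot('top'); s=snap('wrist'); st=sense();print(st['t'],st['tool_pos'],st['ft_force'],st['width'])
P=pts(s).reshape(-1,3); h=np.array([.4865,.3106]); a0=np.radians(76.4); x=np.array([np.cos(a0),np.sin(a0)]); y=np.array([x[1],-x[0]])
d=P[:,:2]-h; a,b=d@x,d@y; z=P[:,2]
m=(z>.198)&(z<.214)&(abs(b)<.04)&(abs(a)<.05); print('handle top',m.sum(),np.median(P[m],0),cv2.minAreaRect(P[m][:,:2].astype(np.float32)))
for n in ['top','scene']:
    t=snap(n); t0=pickle.load(open(n+'0.pkl','rb')); D=np.abs(t['img'].astype(int)-t0['img']).sum(2)>90
    k,l,c,_=cv2.connectedComponentsWithStats(cv2.morphologyEx(D.astype(np.uint8),cv2.MORPH_OPEN,np.ones((2,2)))); print(n,[r.tolist() for r in c[1:] if r[4]>8])
    if n=='top':
        Q=pts(t).reshape(-1,3); m=(abs(Q[:,0]-.47)<.05)&(abs(Q[:,1]+.352)<.055)&(Q[:,2]>.02)&(Q[:,2]<.06); print('basket',Q[m].max(0),cv2.minAreaRect(Q[m][:,:2].astype(np.float32)))
```

```text
34.6 [0.4861942  0.31322434 0.49308543] [ 0.5481913  -0.91319031  0.33689953] 0.04481943531577249
handle top 546 [0.48686359 0.31550493 0.20734798] ((0.4866332411766052, 0.31423163414001465), (0.02330208197236061, 0.013583129271864891), 76.3728256225586)
top [[24, 183, 206, 217, 21872], [428, 217, 8, 15, 56], [19, 221, 5, 5, 16], [444, 223, 3, 3, 9], [449, 222, 5, 13, 41], [74, 339, 16, 8, 98], [84, 351, 9, 9, 53], [28, 358, 69, 42, 1847], [345, 371, 3, 4, 11], [105, 377, 5, 7, 22], [311, 377, 10, 5, 26], [322, 377, 11, 4, 27], [101, 384, 6, 3, 13], [356, 388, 8, 12, 60], [10, 392, 35, 8, 208]]
basket [ 0.50726328 -0.31887463  0.04631861] ((0.47198182344436646, -0.35465455055236816), (0.06553561985492706, 0.05972214415669441), 78.4559326171875)
scene [[495, 0, 13, 3, 37], [422, 4, 51, 22, 378], [349, 15, 51, 73, 1657], [508, 16, 37, 73, 1163], [474, 39, 20, 15, 160], [498, 48, 7, 4, 23], [472, 56, 17, 9, 83], [495, 57, 6, 6, 24], [460, 64, 47, 83, 1835], [296, 73, 13, 25, 175], [315, 98, 15, 7, 42], [441, 171, 7, 17, 44], [450, 175, 7, 15, 32], [192, 198, 28, 21, 339]]
```

```bash
python3 -c "
from cell import manip; print(manip.job_done())"
```

```text
the job is handed in; nothing more can be done
None
```

The job is handed in: I hooked the basket, slid it to the stop at about 4 N and lifted it out, set it level near the tray's centre, and hung the rod back upright about 4 mm forward of where it started; I saw no other objects move, but I viewed 11 pictures, one over the limit of 10.

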